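# Loosen the knurled clamping wheel of a bench shaker and open its clamp

### The arm

A 6-joint arm with a two-finger parallel gripper is mounted at the origin on a cart in front of the work surface, level with it; the furniture and walls round the work are solid. World frame = base frame: x ahead of the robot, y to its left, z up, the work surface at z = 0. Lengths are in m, angles in rad, forces in N, time in s.
With the tool pointing down it reaches from about 0.35 to 0.725 m from the base axis. Payload 4.3 kg.
Tool frame: the origin (TCP) lies at the very end of the fingers, on their centre line; the grasp point (between the pads) lies 19 mm behind it (ctrl.grip_point_offset is the distance from the TCP to the grasp point, in m); z points along the fingers, y is the direction in which the jaws open and shut (so a half turn about z gives the same grasp; the last joint's range is limited). The gripper opens to 85 mm and grips with 20 to 120 N. Pads are 22 mm wide; open, the fingers measure 114 mm over their backs; the gripper's body (76 mm by 85 mm) begins 54 mm behind the grasp point. The pads swing forward as they close: fully open they stand 13 mm farther back than shut.
Start: joints at [-1.335, 0.377, 0.081, 1.274, 0, 1.46], TCP at [0.195, -0.541, 0.231] pointing down, gripper open.
Joint ranges: [-2.72, 2.72], [-0.84, 1.66], [-1.02, 1.22], [-1.77, 2.12], [-1.37, 1.28], [-3.14, 3.14]. Speed limits (rad/s): [2.57, 2.57, 3.14, 3.14, 3.14, 3.14].

### API

Orientations are given as a unit quaternion [w, x, y, z].
In Python, from rig import ctrl, optics gives the robot as it stands. The module is installed in compiled form; this text tells all that it offers.
- The arm moves only by the tool jog_arm, never from a script. Its argument "increments" is a list of rows, each an object with "slide": the shift along the tool's x, y, z in cm, a list of three; "rot": the turn, a rotation vector about the tool's x, y, z in rad, a list of three; "grip": the finger opening in cm, from 0 to 8.54. In form: [{"slide": [dx, dy, dz], "rot": [wx, wy, wz], "grip": grip}, ...]. A call has 1 to 20 rows; each row is the pose to reach, as a shift and turn from the pose commanded when the call began, along the tool's axes at that moment; what a row does not reach only later rows make up. A row lasts 1/10 s, in which the tool goes at most 50 mm and 8.59 degrees, less where a joint would pass 70% of its speed; a pose out of reach is approached as far as the arm can. A call with a gripper value outside its range is refused whole. The fingers move at their own pace and stop on an object; "force" is the grip in N (left out, the last holds). Time passes only in rows, so rows that repeat a pose let the fingers close. It gives the time, the measured TCP pose, the force and the opening at its end, in the units of the state.
- ctrl.get_obs(): the state, without advancing time (a new reading comes with each control period).
- optics.read_camera(name): name is "side" or "top" or "wrist"; returns the picture (384x512x3 uint8, red, green, blue); there is no depth.
- optics.calibration(name): a dict with "fx", "fy", "cx", "cy" (pixels), "R" (3x3) and "t" (3): a world point X has camera coordinates R X + t. Camera axes: x right, y down, z forward; pixel columns grow to the right and rows downward; lengths in m; the calibration is good to about 2 mm. A picture is of the moment at which its call begins: read the wrist's pose just before it. calibration takes no time and is no camera call; for the wrist camera it gives the pose at the moment of the call.
- ctrl.close_job(): hands the job in, once; it reports no verdict.
The state is a dict: "time_s": time; "joint_pos": joint angles; "qd": joint speeds; "effort": joint torques, N m; "eef_pos": TCP position; "eef_rot": TCP orientation; "force": force on the tool from outside, world axes, zero at the start; "ft_torque": the same for the moment, N m; "opening": finger opening in m.
Only numpy, scipy, OpenCV 4.12 (cv2) and the standard library are available. Lean on these libraries where they do the work, as an engineer would, in place of code of your own. Each camera call takes 0.05 s, during which the arm holds its last target.

### The job

The shaker has stopped and the bottle in its clamp is to be freed. With a fingertip on the knurled rim, roll the clamping wheel three full turns counter-clockwise (seen from above), so that it rises clear of the clamp bar but stays on its thread, then push the thumb plate away from the wheel until the bar is back at its stop. Use only the outside of the fingers, grip nothing, and leave the bottle standing where it is and the other things where they lie.

Things in the scene. Friction and masses are not known exactly. Their poses are not given: they have to be found in the camera images.
- shaker: white bench shaker, housing 250 x 315 mm, black control panel on its -x side; it does not move. It carries an aluminium tray 280 (x) x 386 (y) mm whose top is 88 mm above the worktop. Origin: on the worktop under the middle of the tray; z up; the clamp lies along its y axis, bottle towards +y, thumb plate towards -y. A tall fixed cabinet stands left of it (x > 0.46, y > 0.27 m)
- wheel_mid (a point): middle of the dark steel knurled clamping wheel lying flat on an upright stud near the middle of the tray: 88 mm across the knurl (36 upright ribs 2 mm deep), rim 18 mm thick. This point: on its upright axis at half the rim's thickness, about 135 mm above the worktop at the start. White line on its top: its own +x, 16 to 32 mm off the axis. Stays where it is left; friction about 0.05 N m
- wheel (a joint): angle of the wheel in rad: 0 = tight, grows counter-clockwise seen from above (loosening), 6.283 a turn, thread ends at 31.4; starts at 0 to 0.6. The wheel rises 2 mm a turn; a shoulder under it sits 4 mm deep in a seat of the bar and locks the bar for the first two turns. Within 35 mm round the rim all is at least 4 mm lower than the rim, so a finger can go right round it
- bar (a joint): position of the slotted steel clamp bar in m: 0 = closed on the bottle, grows as the bar slides along the shaker's -y; stop at 0.045 = fully back. Sliding friction about 2 N
- thumb_plate (a point): middle of that face of the bar's upright thumb plate which looks to the wheel (shaker's +y); push it along the shaker's -y. It is the front of a tent of folded sheet, 90 mm wide (shaker's x), sloping down behind; its top is 14 mm above this point; the bar's top is 18 mm below this point. Bar closed, it is 108 mm from the wheel's axis: 64 mm are free between rim and plate
- stud_tip (a point): top of the fixed stud, 12 mm thick, on which the wheel turns; 161 mm above the worktop, 17 mm above the top of the wheel's rim at the start
- bottle: amber reagent bottle with black cap, 64 mm diameter, 103 mm tall, 0.28 kg, loose, standing on the tray between the two rubber-padded vees of the clamp, its axis 142 mm from the wheel's axis along the shaker's +y. Origin: centre of its underside. Only to be freed, not to be moved
- small_bottle: bystander: cream reagent bottle with white cap, 48 mm diameter, 76 mm tall, on the worktop left of the shaker. Origin: centre of its underside
- tape_roll: bystander: roll of label tape lying flat, 73 mm diameter, 19 mm high, left of the shaker. Origin: centre of its underside
- dish: bystander: small culture dish, 58 mm diameter, 14 mm high, right of the shaker. Origin: centre of its underside
- forceps: bystander: steel forceps lying flat, 134 mm long, 8 mm high, right of the shaker. Origin: centre of its underside

How it is judged:
On the way, in this order (a step that is already met when the one before it is completed fails the run):
1. the wheel is loosened by about three turns (at least two and a half) while the bar is still closed (value of joint wheel above 15.708 rad and value of joint bar below 0.006 m), for 0.2 s.
2. the bar is pushed back to its stop (value of joint bar above 0.039 m), for 0.2 s.
At the end, for the whole second after the job is handed in: the wheel stands 2.5 to 3.6 turns from tight, still on its thread; the bar is within 6 mm of its stop; the bottle stands upright within 12 mm of where it was; all at rest (value of joint wheel between 15.708 and 22.6195 rad and value of joint bar above 0.039 m and velocity of joint bar below 0.01 m/s and angle between bottle's own z axis and vertical below 0.1 rad and distance of bottle from where it was at the start of the episode below 0.012 m and linear speed of bottle below 0.02 m/s); the robot touches nothing.
It fails at once if the bar is forced (more than 6 mm) before the wheel has been loosened two turns (value of joint bar above 0.006 m and value of joint wheel below 12.5664 rad).
It fails at once if the wheel is run more than four turns, to the end of its thread (value of joint wheel above 25.1328 rad).
It fails at once if the bottle is lifted, carried, tipped or shifted by more than 15 mm (distance of bottle from where it was at the start of the episode above 0.015 m or angle between bottle's own z axis and vertical above 0.25 rad).
It fails at once if a bystander is lifted or shifted by more than 20 mm (distance of any of small_bottle, tape_roll, dish, forceps from where it was at the start of the episode above 0.02 m).
It also fails if it takes over 72 s, if anything falls off the work surface, if the arm or the gripper's body presses on something with over 40 N, if the wrist force passes 120 N, or if a joint passes its speed limit or range.

## Working session

There is one attempt and no reset: what is moved stays moved. The work goes in short steps, Python scripts to look and compute and a tool call to move; the robot and the scene stay as the last step left them, time stands still between calls to the robot, and variables do not carry over. Pictures are saved under pics/ and viewed, and the job is handed in when it is done.

Besides the shell and the picture viewer there is one more tool, called after "Request:" as name([rows], argument=value, ...), one row to a line, values as JSON. jog_arm: Moves the arm, as the interface text tells. Its arguments: {"type":"object","properties":{"increments":{"type":"array","items":{"type":"object","properties":{"slide":{"type":"array","items":{"type":"number"}},"rot":{"type":"array","items":{"type":"number"}},"grip":{"type":"number"}}}},"force":{"type":"number"}},"required":["increments"]}

```bash
mkdir -p pics; ls; python3 - <<'E'
from rig import ctrl, optics
import cv2
print(ctrl.get_obs())
for n in ["side","top","wrist"]:
    im=optics.read_camera(n); cv2.imwrite(f"pics/a_{n}.png",im[:,:,::-1]); print(n,optics.calibration(n))
E
```

```text
pics
{'time_s': 0.0, 'joint_pos': array([-1.33530739e+00,  3.78092778e-01,  7.96357525e-02,  1.27437567e+00,
        1.67437413e-06,  1.46051516e+00]), 'qd': array([-7.84063072e-04,  7.14897992e-04, -1.32696953e-03, -1.12060623e-03,
       -7.90418401e-05, -3.84714451e-04]), 'effort': array([-2.89576747e-04, -4.63607311e+01,  2.69874072e+01,  2.08344654e-02,
       -1.38081909e-04,  1.08937765e-07]), 'eef_pos': array([ 0.19474548, -0.5403347 ,  0.23034771]), 'eef_rot': array([-1.01623981e-03,  9.85092056e-01,  1.72025013e-01, -6.28649770e-05]), 'force': array([-0.3884127 ,  0.21236701,  0.67041615]), 'ft_torque': array([-0.04729254,  0.03258857,  0.03007108]), 'opening': 0.08564534307179124}
side {'fx': 450.95176247263055, 'fy': 450.95176247263055, 'cx': 262.28633798269044, 'cy': 188.728015091178, 'R': array([[ 0.99894527,  0.04373689,  0.01397955],
       [ 0.03530863, -0.53706056, -0.8428044 ],
       [-0.02935378,  0.84240907, -0.53803839]]), 't': array([-0.53646459,  0.09370521,  1.72928647])}
top {'fx': 420.44886249875236, 'fy': 420.44886249875236, 'cx': 253.6282140488006, 'cy': 191.4621165565699, 'R': array([[-0.00129467, -0.99973469, -0.02299735],
       [-0.99922931,  0.00219555, -0.03919138],
       [ 0.03923147,  0.02292889, -0.99896705]]), 't': array([0.03683274, 0.51028882, 1.32651418])}
wrist {'fx': 268.77203345941643, 'fy': 268.77203345941643, 'cx': 252.90964256113932, 'cy': 192.90531955966063, 'R': array([[ 0.33946785, -0.94061674, -0.00131484],
       [-0.89671549, -0.32404536,  0.30148953],
       [-0.28401216, -0.10116696, -0.95346858]]), 't': array([-0.57408319, -0.04005382,  0.37856623])}
```

View pics/a_top.png

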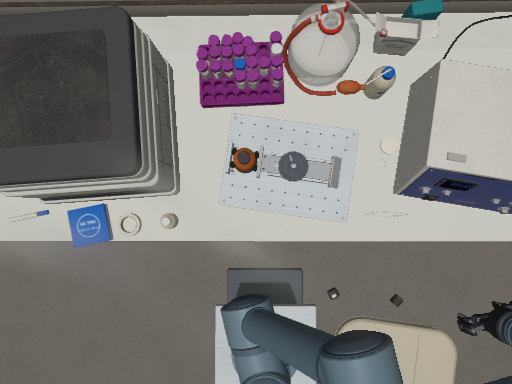

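View pics/a_side.png

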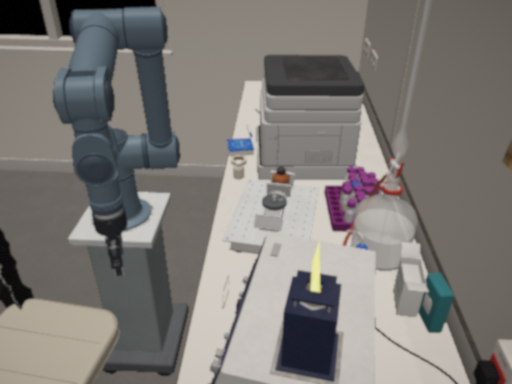

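```bash
python3 - <<'E'
import cv2
im=cv2.imread("pics/a_top.png"); 
cv2.imwrite("pics/a_topc.png",cv2.resize(im[90:270,170:400],None,fx=3.3,fy=3.3,interpolation=cv2.INTER_CUBIC))
im=cv2.imread("pics/a_side.png"); 
cv2.imwrite("pics/a_sidec.png",cv2.resize(im[90:270,170:400],None,fx=3.3,fy=3.3,interpolation=cv2.INTER_CUBIC))
E
```

```text
(no output)
```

View pics/a_topc.png

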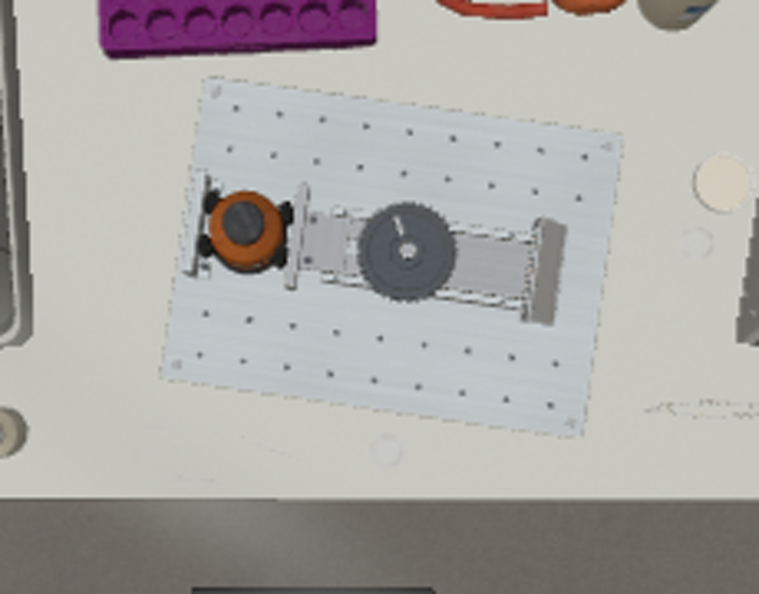

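The top view shows the wheel at about crop (407,251), the thumb plate at about (540,270) and the bottle at (245,230). Next I'll compute positions.

```bash
cat > h.py <<'E'
import numpy as np
from rig import ctrl, optics
def ray(name,uv,z,cal=None):
    c=cal or optics.calibration(name)
    d=np.array([(uv[0]-c['cx'])/c['fx'],(uv[1]-c['cy'])/c['fy'],1.])
    R,t=c['R'],c['t']; o=-R.T@t; d=R.T@d
    return o+d*(z-o[2])/d[2]
def proj(name,X,cal=None):
    c=cal or optics.calibration(name)
    p=c['R']@np.asarray(X)+c['t']; return np.array([c['cx']+c['fx']*p[0]/p[2],c['cy']+c['fy']*p[1]/p[2]])
E
python3 - <<'E'
from h import *
cr=lambda u,v:((u+.5)/3.3+170-.5,(v+.5)/3.3+90-.5)
C=np.array([ray('top',cr(*p),.088) for p in [(208,77),(622,135),(582,437),(162,378)]])
print(C, C.mean(0))
e=(C[0]+C[3]-C[1]-C[2])/2; print(np.linalg.norm(e),e, np.arctan2(-e[0],e[1]))
e=(C[0]+C[1]-C[2]-C[3])/2; print(np.linalg.norm(e),e, np.arctan2(e[1],e[0]))
print('wheel',ray('top',cr(407,251),.144),'stud',ray('top',cr(409,249.5),.161))
print('white',ray('top',cr(393,217),.144),ray('top',cr(403,238),.144))
print('plate top',ray('top',cr(536,218),.15),ray('top',cr(521,322),.15))
print('bottle cap',ray('top',cr(243,223),.191))
E
```

```text
[[ 0.74468301  0.09714328  0.088     ]
 [ 0.68915773 -0.2791584   0.088     ]
 [ 0.41566148 -0.24032903  0.088     ]
 [ 0.46933659  0.13880042  0.088     ]] [ 0.5797097  -0.07088593  0.088     ]
0.38164149573592476 [0.0546002  0.37771557 0.        ] -0.14355932334015753
0.2773564313669734 [ 0.27442134 -0.04024325  0.        ] -0.14560979205429586
wheel [ 0.57862489 -0.07990722  0.144     ] stud [ 0.57819812 -0.08041576  0.161     ]
white [ 0.60828977 -0.0679187   0.144     ] [ 0.58995449 -0.07649871  0.144     ]
plate top [ 0.60615916 -0.19061719  0.15      ] [ 0.51643433 -0.17700281  0.15      ]
bottle cap [0.59789338 0.06022417 0.191     ]
```

View pics/a_sidec.png

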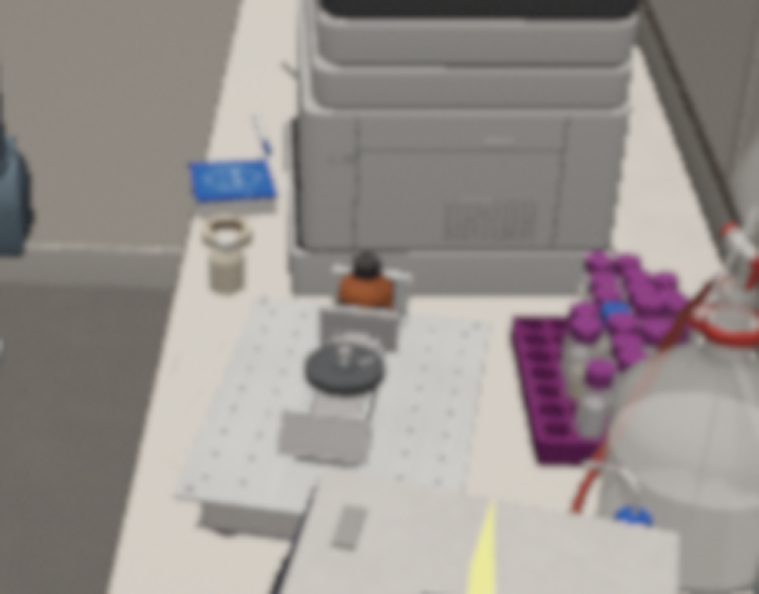

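Request:
jog_arm([
  {"slide": [9, -6.8, 0], "rot": [0, 0, -0.2], "grip": 0},
  {"slide": [22, -17, 0], "rot": [0, 0, -0.5], "grip": 0},
  {"slide": [36, -27, 0], "rot": [0, 0, -0.8], "grip": 0},
  {"slide": [45, -33.8, 0], "rot": [0, 0, -1.081], "grip": 0},
  {"slide": [45, -33.8, 0], "rot": [0, 0, -1.081], "grip": 0},
  {"slide": [45, -33.8, 0], "rot": [0, 0, -1.081], "grip": 0},
  {"slide": [45, -33.8, 0], "rot": [0, 0, -1.081], "grip": 0},
  {"slide": [45, -33.8, 0], "rot": [0, 0, -1.081], "grip": 0},
  {"slide": [45, -33.8, 0], "rot": [0, 0, -1.081], "grip": 0},
  {"slide": [45, -33.8, 0], "rot": [0, 0, -1.081], "grip": 0},
  {"slide": [45, -33.8, 0], "rot": [0, 0, -1.081], "grip": 0},
  {"slide": [45, -33.8, 0], "rot": [0, 0, -1.081], "grip": 0},
  {"slide": [45, -33.8, 0], "rot": [0, 0, -1.081], "grip": 0},
  {"slide": [45, -33.8, 0], "rot": [0, 0, -1.081], "grip": 0},
  {"slide": [45, -33.8, 0], "rot": [0, 0, -1.081], "grip": 0},
  {"slide": [45, -33.8, 0], "rot": [0, 0, -1.081], "grip": 0},
])

```text
time_s: 1.75
eef_pos: [0.503, -0.0718, 0.2313]
eef_rot: [0.0, 0.757, 0.653, -0.0]
force: [-0.0, 0.4, -0.4]
opening: -0.0
```

```bash
python3 - <<'E'
from h import *
import cv2
o=ctrl.get_obs(); print(o)
for n in ["top","wrist"]:
    im=optics.read_camera(n)[:,:,::-1]; cv2.imwrite(f"pics/b_{n}.png",im)
    if n=='top': cv2.imwrite("pics/b_topc.png",cv2.resize(im[110:220,200:370],None,fx=4,fy=4,interpolation=cv2.INTER_CUBIC))
print(optics.calibration('wrist'))
E
```

```text
{'time_s': 1.75, 'joint_pos': array([-2.66536106e-01,  2.41311740e-01, -1.08223131e-01,  1.22144326e+00,
       -3.24866324e-04,  1.45074316e+00]), 'qd': array([ 3.26430493e-03, -7.09876767e-04,  1.83597644e-03,  4.26061098e-04,
        2.12083717e-03,  4.59740974e-05]), 'effort': array([ 2.35366942e-01, -3.92662275e+01,  2.67989016e+01,  3.88297995e-03,
        7.70851155e-03, -2.66710631e-03]), 'eef_pos': array([ 0.50303374, -0.07183218,  0.23132855]), 'eef_rot': array([ 1.52259543e-05,  7.56954284e-01,  6.53467809e-01, -1.85516122e-04]), 'force': array([-0.04338638,  0.37622554, -0.38276964]), 'ft_torque': array([ 0.05902726,  0.01520942, -0.05629082]), 'opening': -1.1873110024285962e-05}
{'fx': 268.77203345941643, 'fy': 268.77203345941643, 'cx': 252.90964256113932, 'cy': 192.90531955966063, 'R': array([[ 9.89441977e-01, -1.44928946e-01,  4.17226908e-04],
       [-1.38277436e-01, -9.43161579e-01,  3.02201234e-01],
       [-4.34041939e-02, -2.99068279e-01, -9.53244061e-01]]), 't': array([-0.50751044, -0.0372434 ,  0.37932659])}
```

View pics/b_topc.png

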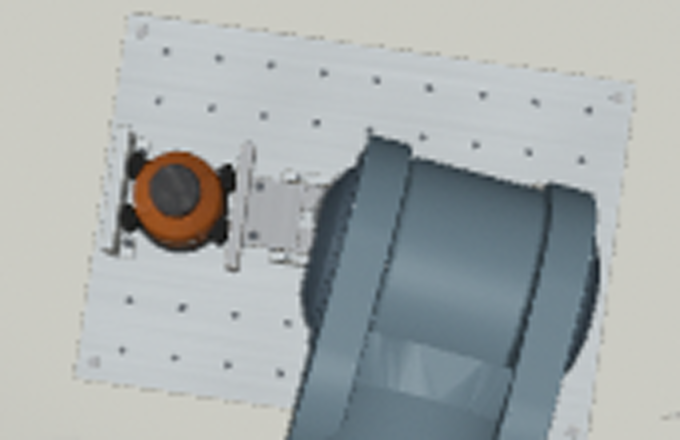

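View pics/b_wrist.png

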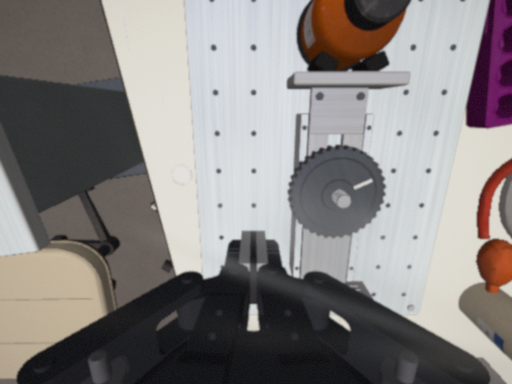

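```bash
python3 - <<'E'
from h import *
import cv2
im=cv2.imread("pics/b_wrist.png")
cv2.imwrite("pics/b_wc.png",cv2.resize(im[120:320,180:420],None,fx=3.3,fy=3,interpolation=cv2.INTER_CUBIC))
E
```

```text
(no output)
```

View pics/b_wc.png

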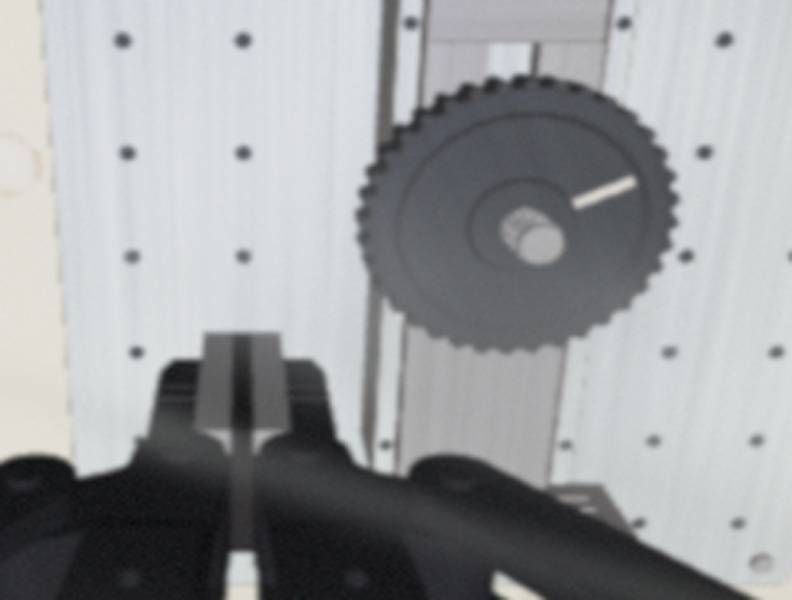

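```bash
python3 - <<'E'
from h import *
from scipy.spatial.transform import Rotation as Ro
c=optics.calibration('wrist'); o=ctrl.get_obs()
cr=lambda u,v:((u+.5)/3.3+180-.5,(v+.5)/3+120-.5)
q=o['eef_rot']; T=Ro.from_quat([q[1],q[2],q[3],q[0]]).as_matrix(); p=o['eef_pos']
print('yaw axis x',T[:,0])
W=(.5785,-.080,.144)
inv=lambda uv:((uv[0]-180)*3.3,(uv[1]-120)*3)
print('Wproj',inv(proj('wrist',W,c)), 'tcp',inv(proj('wrist',p,c)))
for r in [(360,215),(678,210),(520,352),(519,76),(573,203),(636,181)]: print(r,ray('wrist',cr(*r),.144,c))
for (x,y,z) in [(.011,0.006,0),(-.011,.006,0),(.011,.006,-.02),(.011,.0145,0),(.011,.0145,-.02),(.011,.0145,-.03),(.011,-.0145,-.02)]:
    print((x,y,z),inv(proj('wrist',p+T@np.array([x,y,z]),c)))
sx=np.array([np.cos(.144),-np.sin(.144)])
E
```

```text
yaw axis x [ 1.45430811e-01  9.89368398e-01 -2.30891863e-04]
Wproj (np.float64(522.4218138462292), np.float64(224.51708920870246)) tcp (np.float64(245.6335726991146), np.float64(374.35790270349435))
(360, 215) [ 0.5348904  -0.07028149  0.144     ]
(678, 210) [ 0.61999415 -0.08118709  0.144     ]
(520, 352) [ 0.57540286 -0.1218062   0.144     ]
(519, 76) [ 0.57955324 -0.03532984  0.144     ]
(573, 203) [ 0.59201685 -0.07489612  0.144     ]
(636, 181) [ 0.60888081 -0.07056465  0.144     ]
(0.011, 0.006, 0) (np.float64(280.1123347919825), np.float64(323.1431002330112))
(-0.011, 0.006, 0) (np.float64(278.4269621742247), np.float64(423.4846488550487))
(0.011, 0.006, -0.02) (np.float64(285.69986572040233), np.float64(373.6247792101833))
(0.011, 0.0145, 0) (np.float64(328.75704083482105), np.float64(323.15716127155366))
(0.011, 0.0145, -0.02) (np.float64(341.16845640938016), np.float64(373.63929877379445))
(0.011, 0.0145, -0.03) (np.float64(348.7785052865178), np.float64(404.5923783404722))
(0.011, -0.0145, -0.02) (np.float64(151.90898652724078), np.float64(373.58975785563086))
```

Request:
jog_arm([
  {"slide": [0.34, 0, 4], "rot": [0, 0, 0], "grip": 0},
  {"slide": [0.34, 0, 8], "rot": [0, 0, 0], "grip": 0},
  {"slide": [0.34, 0.5, 10], "rot": [0, 0, 0], "grip": 0},
  {"slide": [0.34, 1.25, 10], "rot": [0, 0, 0], "grip": 0},
  {"slide": [0.34, 1.25, 10], "rot": [0, 0, 0], "grip": 0},
  {"slide": [0.34, 1.25, 10], "rot": [0, 0, 0], "grip": 0},
], force=80)

```text
time_s: 2.45
eef_pos: [0.5181, -0.0696, 0.133]
eef_rot: [0.001, 0.756, 0.654, 0.001]
force: [-1.1, -0.6, 0.3]
opening: 0.0001
```

```bash
python3 - <<'E'
from h import *
import cv2
o=ctrl.get_obs(); print(o['eef_pos'],o['force'],o['time_s'])
im=optics.read_camera("wrist")[:,:,::-1]
cv2.imwrite("pics/c_wc.png",cv2.resize(im[120:320,180:420],None,fx=3.3,fy=3,interpolation=cv2.INTER_CUBIC))
E
```

```text
[ 0.51808118 -0.06955958  0.13302692] [-1.05163741 -0.62027567  0.30022738] 2.45
```

View pics/c_wc.png

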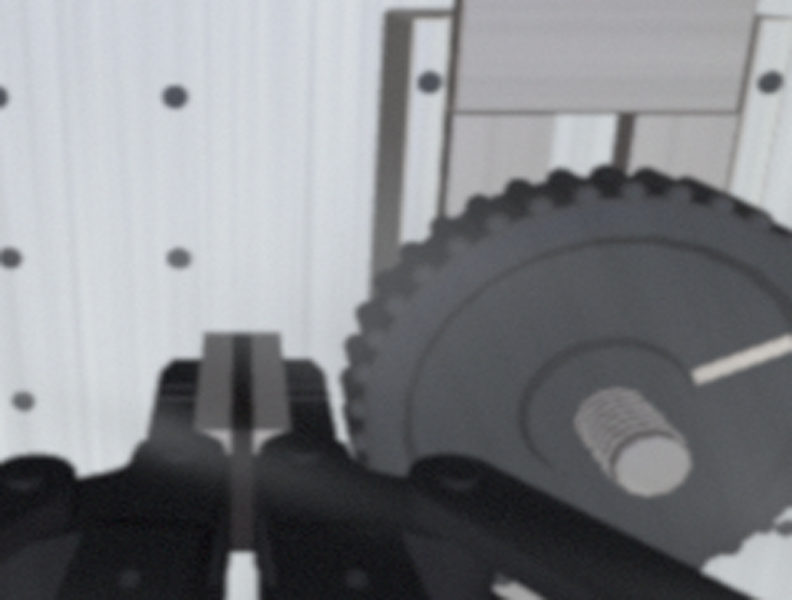

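Request:
jog_arm([
  {"slide": [0, 0.1, 0], "rot": [0, 0, 0], "grip": 0},
  {"slide": [0, 0.15, 0], "rot": [0, 0, 0], "grip": 0},
  {"slide": [0, 0.15, 0], "rot": [0, 0, 0], "grip": 0},
])

```text
time_s: 2.8
eef_pos: [0.5184, -0.0692, 0.1318]
eef_rot: [0.0, 0.756, 0.654, 0.0]
force: [-0.8, 0.1, -0.2]
opening: 0.0001
```

Request:
jog_arm([
  {"slide": [0, 0.1, 0], "rot": [0, 0, 0], "grip": 0},
  {"slide": [0, 0.15, 0], "rot": [0, 0, 0], "grip": 0},
  {"slide": [0, 0.15, 0], "rot": [0, 0, 0], "grip": 0},
])

```text
time_s: 3.1
eef_pos: [0.5196, -0.0693, 0.1313]
eef_rot: [0.0, 0.756, 0.654, -0.0]
force: [-0.1, -0.1, -0.6]
opening: -0.0001
```

Request:
jog_arm([
  {"slide": [0, 0.1, 0], "rot": [0, 0, 0], "grip": 0},
  {"slide": [0, 0.1, 0], "rot": [0, 0, 0], "grip": 0},
])

```text
time_s: 3.3
eef_pos: [0.5206, -0.0695, 0.1313]
eef_rot: [0.0, 0.756, 0.654, -0.0]
force: [-0.3, -0.1, 0.5]
opening: -0.0
```

Request:
jog_arm([
  {"slide": [0, 0.1, 0], "rot": [0, 0, 0], "grip": 0},
  {"slide": [0, 0.1, 0], "rot": [0, 0, 0], "grip": 0},
])

```text
time_s: 3.5
eef_pos: [0.5216, -0.0697, 0.1313]
eef_rot: [0.0, 0.756, 0.654, -0.0]
force: [-0.0, -0.3, 0.4]
opening: -0.0002
```

Request:
jog_arm([
  {"slide": [0, 0.1, 0], "rot": [0, 0, 0], "grip": 0},
  {"slide": [0, 0.1, 0], "rot": [0, 0, 0], "grip": 0},
])

```text
time_s: 3.7
eef_pos: [0.5226, -0.0698, 0.1313]
eef_rot: [0.0, 0.756, 0.654, -0.0]
force: [-0.2, -0.6, -0.6]
opening: -0.0001
```

Request:
jog_arm([
  {"slide": [0, 0.1, 0], "rot": [0, 0, 0], "grip": 0},
  {"slide": [0, 0.1, 0], "rot": [0, 0, 0], "grip": 0},
])

```text
time_s: 3.9
eef_pos: [0.5233, -0.0699, 0.1312]
eef_rot: [-0.0, 0.756, 0.654, -0.0]
force: [-1.8, -0.4, 0.1]
opening: -0.0
```

```bash
cat > path.py <<'E'
import numpy as np
# TCP path in wheel-centred shaker coords (mm), ccw, param s; sides: a (half along shaker y), b (half along shaker x)
def lap(R,a,b):
    P=[]
    def line(p,q):
        n=max(2,int(np.hypot(*(np.array(q)-p))/0.5)); 
        for t in np.linspace(0,1,n): P.append(np.array(p)+t*(np.array(q)-np.array(p)))
    def arc(c,f0):
        for f in np.linspace(f0,f0+90,140): P.append(np.array(c)+R*np.array([np.cos(np.radians(f)),np.sin(np.radians(f))]))
    line((-R-b,0),(-R-b,-a));arc((-b,-a),180);line((-b,-a-R),(b,-a-R));arc((b,-a),270)
    line((b+R,-a),(b+R,a));arc((b,a),0);line((b,a+R),(-b,a+R));arc((-b,a),90);line((-b-R,a),(-b-R,0))
    return np.array(P)
def rows(start,P,step,n=20,z=0,grip=0):
    """P points to follow from start cmd (mm); prints rows"""
    import json
    d=np.r_[0,np.cumsum(np.hypot(*np.diff(P,axis=0).T))]
    N=int(np.ceil(d[-1]/step)); s=np.linspace(0,d[-1],N+1)[1:]
    Q=np.c_[np.interp(s,d,P[:,0]),np.interp(s,d,P[:,1])]
    out=[{"slide":[round((q[1]-start[1])/10,2),round((q[0]-start[0])/10,2),round(z,2)],"rot":[0,0,0],"grip":0} for q in Q]
    print(len(out)); print(json.dumps(out[:n])); print('end',Q[min(n,len(Q))-1])
E
python3 - <<'E'
from path import *
P=lap(42.8,11,11.5)
k=np.argmin(abs(P[:,0])+1e3*(P[:,1]>0))
i0=0
rows((-55.3,1.4),np.vstack([[(-54.3,1.0)],P[:k+1]]),7)
E
```

```text
13
[{"slide": [-0.74, 0.1, 0], "rot": [0, 0, 0], "grip": 0}, {"slide": [-1.43, 0.1, 0], "rot": [0, 0, 0], "grip": 0}, {"slide": [-2.12, 0.19, 0], "rot": [0, 0, 0], "grip": 0}, {"slide": [-2.79, 0.39, 0], "rot": [0, 0, 0], "grip": 0}, {"slide": [-3.41, 0.69, 0], "rot": [0, 0, 0], "grip": 0}, {"slide": [-3.98, 1.09, 0], "rot": [0, 0, 0], "grip": 0}, {"slide": [-4.48, 1.58, 0], "rot": [0, 0, 0], "grip": 0}, {"slide": [-4.89, 2.14, 0], "rot": [0, 0, 0], "grip": 0}, {"slide": [-5.2, 2.76, 0], "rot": [0, 0, 0], "grip": 0}, {"slide": [-5.41, 3.42, 0], "rot": [0, 0, 0], "grip": 0}, {"slide": [-5.51, 4.11, 0], "rot": [0, 0, 0], "grip": 0}, {"slide": [-5.52, 4.81, 0], "rot": [0, 0, 0], "grip": 0}, {"slide": [-5.52, 5.5, 0], "rot": [0, 0, 0], "grip": 0}]
end [ -0.25555556 -53.8       ]
```

Request:
jog_arm([
  {"slide": [0, 0.1, 0], "rot": [0, 0, 0], "grip": 0},
  {"slide": [-0.74, 0.1, 0], "rot": [0, 0, 0], "grip": 0},
  {"slide": [-1.43, 0.1, 0], "rot": [0, 0, 0], "grip": 0},
  {"slide": [-2.12, 0.19, 0], "rot": [0, 0, 0], "grip": 0},
  {"slide": [-2.79, 0.39, 0], "rot": [0, 0, 0], "grip": 0},
  {"slide": [-3.41, 0.69, 0], "rot": [0, 0, 0], "grip": 0},
])

```text
time_s: 4.5
eef_pos: [0.5262, -0.106, 0.1316]
eef_rot: [0.001, 0.756, 0.654, 0.0]
force: [0.3, 0.3, -0.7]
opening: 0.0001
```

```bash
python3 - <<'E'
from h import *
import cv2
o=ctrl.get_obs(); print(o['eef_pos'],o['force'],o['time_s'])
im=optics.read_camera("wrist")[:,:,::-1]
cv2.imwrite("pics/d_wc.png",cv2.resize(im[100:340,180:460],None,fx=2.5,fy=2.5,interpolation=cv2.INTER_CUBIC))
E
```

```text
[ 0.52620142 -0.10596193  0.13158963] [ 0.34160201  0.32828754 -0.69706464] 4.5
```

View pics/d_wc.png

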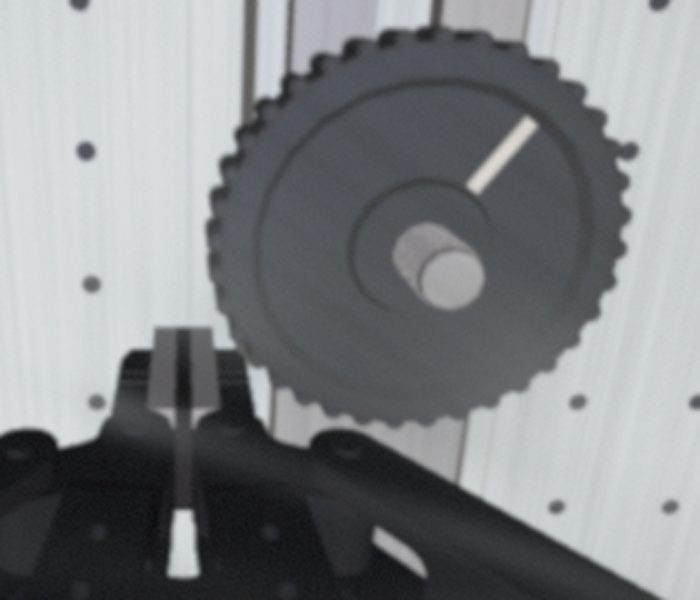

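```bash
python3 - <<'E'
from h import *
import cv2
from scipy.spatial.transform import Rotation as Ro
c=optics.calibration('wrist'); o=ctrl.get_obs(); p=o['eef_pos']
q=o['eef_rot']; T=Ro.from_quat([q[1],q[2],q[3],q[0]]).as_matrix()
im=cv2.imread('pics/d_wc.png')
inv=lambda uv:((uv-np.array([180,100]))*2.5)
def circ(W,r,z,col):
    pts=[inv(proj('wrist',(W[0]+r*np.cos(f),W[1]+r*np.sin(f),z),c)) for f in np.linspace(0,6.28,90)]
    cv2.polylines(im,[np.int32(pts)],True,col,1)
W=(.578,-.0793)
circ(W,.044,.144,(0,255,0)); circ(W,.006,.161,(0,255,255))
for z,col in [(0,(0,0,255)),(-.013,(255,0,255)),(-.03,(255,0,0))]:
    for b in (.0115,.0145):
        pts=[inv(proj('wrist',p+T@np.array([x,y,z]),c)) for x,y in [(.011,b),(.011,-b),(-.011,-b),(-.011,b)]]
        cv2.polylines(im,[np.int32(pts)],True,col,1)
cv2.imwrite('pics/d_ov.png',im)
cr=lambda u,v:((u+.5)/2.5+180-.5,(v+.5)/2.5+100-.5)
print(ray('wrist',cr(452,278),.161,c))
d=ray('wrist',cr(533,122),.144,c)-ray('wrist',cr(475,188),.144,c); print(np.arctan2(d[1],d[0])+.146)
E
```

```text
[ 0.57822888 -0.08111532  0.161     ]
0.9448644000031426
```

View pics/d_ov.png

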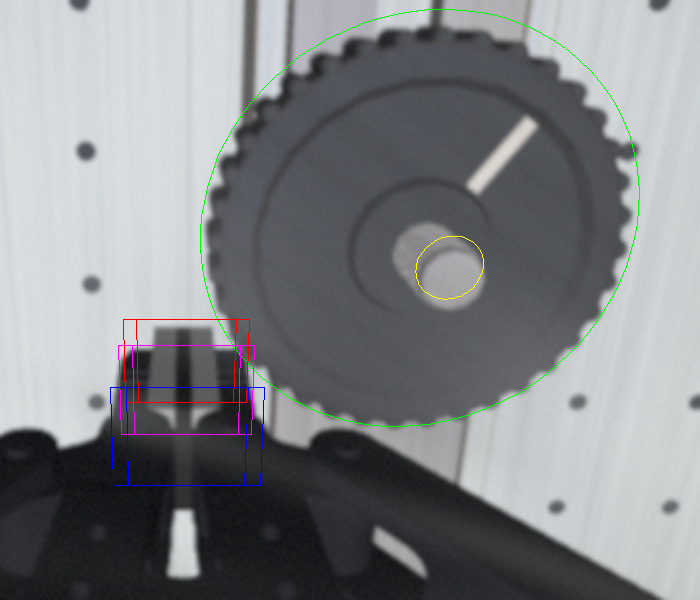

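Request:
jog_arm([
  {"slide": [0, -0.3, -0.3], "rot": [0, 0, 0], "grip": 0},
  {"slide": [-3.1, -0.3, -0.3], "rot": [0, 0, 0], "grip": 0},
  {"slide": [-3.1, 4.8, -0.3], "rot": [0, 0, 0], "grip": 0},
  {"slide": [-3.1, 4.86, -0.3], "rot": [0, 0, 0], "grip": 0},
  {"slide": [-2.6, 4.86, -0.3], "rot": [0, 0, 0], "grip": 0},
  {"slide": [-2.6, 4.86, -0.3], "rot": [0, 0, 0], "grip": 0},
  {"slide": [-2.6, 4.86, -0.3], "rot": [0, 0, 0], "grip": 0},
])

```text
time_s: 5.25
eef_pos: [0.5692, -0.1367, 0.1349]
eef_rot: [0.0, 0.756, 0.655, -0.0]
force: [0.0, 0.9, 0.9]
opening: 0.0
```

Request:
jog_arm([
  {"slide": [0.1, 0, 0], "rot": [0, 0, 0], "grip": 0},
  {"slide": [0.1, 0, 0], "rot": [0, 0, 0], "grip": 0},
])

```text
time_s: 5.45
eef_pos: [0.5696, -0.1361, 0.1348]
eef_rot: [0.0, 0.756, 0.655, 0.0]
force: [0.3, -0.4, -0.3]
opening: -0.0001
```

Request:
jog_arm([
  {"slide": [0.1, 0, 0], "rot": [0, 0, 0], "grip": 0},
  {"slide": [0.1, 0, 0], "rot": [0, 0, 0], "grip": 0},
])

```text
time_s: 5.65
eef_pos: [0.57, -0.1352, 0.1345]
eef_rot: [0.0, 0.756, 0.654, 0.0]
force: [-0.4, 0.5, -0.3]
opening: -0.0001
```

Request:
jog_arm([
  {"slide": [0.1, 0, 0], "rot": [0, 0, 0], "grip": 0},
  {"slide": [0.1, 0, 0], "rot": [0, 0, 0], "grip": 0},
])

```text
time_s: 5.85
eef_pos: [0.5702, -0.1347, 0.1344]
eef_rot: [0.0, 0.756, 0.654, -0.0]
force: [-0.9, -1.9, 0.3]
opening: -0.0003
```

```bash
cat >> path.py <<'E'
def seg(P,p,q):
    i=np.argmin(np.hypot(*(P-p).T)); j=np.argmin(np.hypot(*(P-q).T))
    return P[i:j+1] if i<=j else np.vstack([P[i:],P[:j+1]])
E
python3 - <<'E'
from path import *
P=lap(42,11,7)
rows((0,-54),seg(P,(0,-53),(49,0)),7)
E
```

```text
12
[{"slide": [0.1, 0.72, 0], "rot": [0, 0, 0], "grip": 0}, {"slide": [0.16, 1.41, 0], "rot": [0, 0, 0], "grip": 0}, {"slide": [0.34, 2.09, 0], "rot": [0, 0, 0], "grip": 0}, {"slide": [0.62, 2.72, 0], "rot": [0, 0, 0], "grip": 0}, {"slide": [1.0, 3.3, 0], "rot": [0, 0, 0], "grip": 0}, {"slide": [1.48, 3.81, 0], "rot": [0, 0, 0], "grip": 0}, {"slide": [2.03, 4.23, 0], "rot": [0, 0, 0], "grip": 0}, {"slide": [2.64, 4.56, 0], "rot": [0, 0, 0], "grip": 0}, {"slide": [3.3, 4.78, 0], "rot": [0, 0, 0], "grip": 0}, {"slide": [3.98, 4.89, 0], "rot": [0, 0, 0], "grip": 0}, {"slide": [4.68, 4.9, 0], "rot": [0, 0, 0], "grip": 0}, {"slide": [5.37, 4.9, 0], "rot": [0, 0, 0], "grip": 0}]
end [49.         -0.25581395]
```

Request:
jog_arm([
  {"slide": [0.1, 0, 0], "rot": [0, 0, 0], "grip": 0},
  {"slide": [0.1, 0.72, 0], "rot": [0, 0, 0], "grip": 0},
  {"slide": [0.16, 1.41, 0], "rot": [0, 0, 0], "grip": 0},
  {"slide": [0.34, 2.09, 0], "rot": [0, 0, 0], "grip": 0},
  {"slide": [0.62, 2.72, 0], "rot": [0, 0, 0], "grip": 0},
  {"slide": [1.0, 3.3, 0], "rot": [0, 0, 0], "grip": 0},
])

```text
time_s: 6.45
eef_pos: [0.605, -0.129, 0.1342]
eef_rot: [-0.0, 0.756, 0.654, 0.0]
force: [-1.1, -3.3, 1.0]
opening: 0.0003
```

```bash
cat > look.py <<'E'
from h import *
import cv2,sys
o=ctrl.get_obs(); p=o['eef_pos']; print(p,o['force'],o['time_s'])
W=np.array([.578,-.081]); d=p[:2]-W
print('shk mm',1e3*(d@[.9894,-.1454]),1e3*(d@[.1454,.9894]))
c=optics.calibration('wrist'); im=optics.read_camera("wrist")[:,:,::-1].copy()
u0,v0=[int(x) for x in sys.argv[2:4]]
cv2.imwrite(f"pics/{sys.argv[1]}.png",cv2.resize(im[v0:v0+240,u0:u0+280],None,fx=2.5,fy=2.5,interpolation=cv2.INTER_CUBIC))
E
python3 look.py e1 100 80
```

```text
[ 0.60503676 -0.12895042  0.13415864] [-1.13102283 -3.2737932   0.98340579] 6.45
shk mm 33.72216414654173 -43.51099821513511
```

View pics/e1.png

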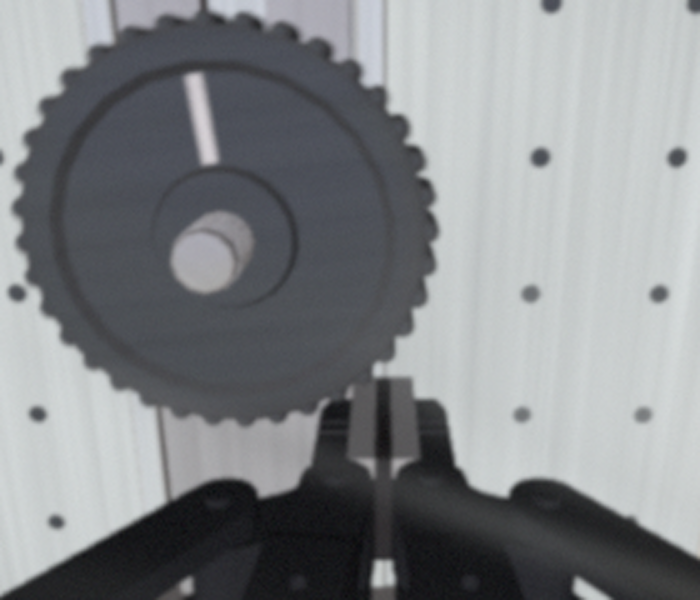

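Request:
jog_arm([
  {"slide": [0.48, 0.51, 0], "rot": [0, 0, 0], "grip": 0},
  {"slide": [1.03, 0.93, 0], "rot": [0, 0, 0], "grip": 0},
  {"slide": [1.64, 1.26, 0], "rot": [0, 0, 0], "grip": 0},
  {"slide": [2.3, 1.48, 0], "rot": [0, 0, 0], "grip": 0},
  {"slide": [2.98, 1.59, 0], "rot": [0, 0, 0], "grip": 0},
  {"slide": [3.68, 1.6, 0], "rot": [0, 0, 0], "grip": 0},
  {"slide": [4.37, 1.6, 0], "rot": [0, 0, 0], "grip": 0},
])

```text
time_s: 7.2
eef_pos: [0.6318, -0.0888, 0.1364]
eef_rot: [0.004, 0.756, 0.654, 0.003]
force: [7.4, -2.5, 1.5]
opening: -0.0
```

```bash
python3 look.py e2 50 140
```

```text
[ 0.63180528 -0.08878991  0.13639931] [ 7.43629108 -2.49812692  1.49108589] 7.2
shk mm 54.36759729386685 0.11595390559764587
```

View pics/e2.png

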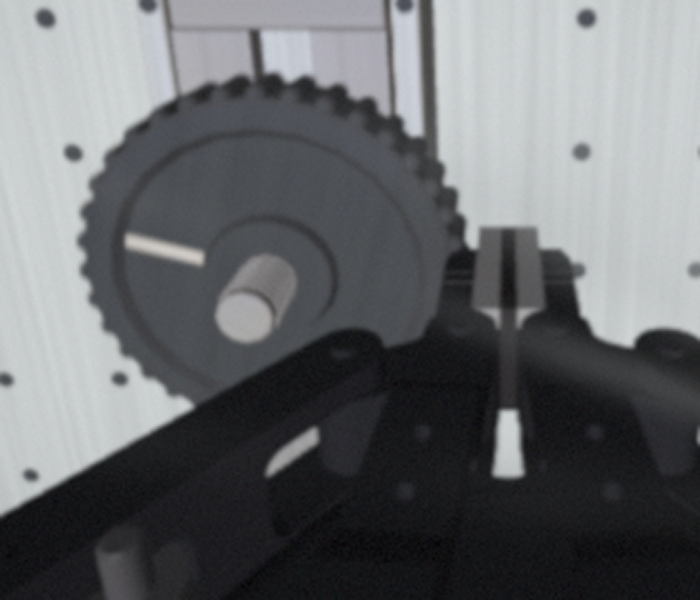

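```bash
cat >> path.py <<'E'
def olap(R,a,b,a2,b2,off=(-.5,0)):
    # finger hull half-dims: pad (b2 in x, a in y), body (b in x, a2 in y); ccw lap starting at (+x, y=0)
    V=np.array([(b,a2),(b2,a),(-b2,a),(-b,a2),(-b,-a2),(-b2,-a),(b2,-a),(b,-a2)],float)
    P=[]
    F=np.linspace(0,2*np.pi,1441)
    prev=None
    for f in F:
        n=np.array([np.cos(f),np.sin(f)]); v=V[np.argmax(V@n)]
        P.append(v+R*n+off)
    P=np.array(P); return P
E
python3 - <<'E'
from path import *
P=olap(41.2,11,11.7,7,7)
print(P[0])
# densify and take from +x,y=0 to -x,y=0
e=(-P[0][0]-1,0)
half=np.vstack([[(P[0][0],0)],P[:720]]); half=half[:np.argmax((half[:,0]<0)&(half[:,1]<7.5))] 
half=np.vstack([half,[(half[-1][0],0)]])
rows((49,-.3),half,8.1)
E
```

```text
[52.4  7. ]
21
[{"slide": [0.84, 0.34, 0], "rot": [0, 0, 0], "grip": 0}, {"slide": [1.64, 0.24, 0], "rot": [0, 0, 0], "grip": 0}, {"slide": [2.41, -0.02, 0], "rot": [0, 0, 0], "grip": 0}, {"slide": [3.11, -0.41, 0], "rot": [0, 0, 0], "grip": 0}, {"slide": [3.72, -0.94, 0], "rot": [0, 0, 0], "grip": 0}, {"slide": [4.25, -1.55, 0], "rot": [0, 0, 0], "grip": 0}, {"slide": [4.71, -2.21, 0], "rot": [0, 0, 0], "grip": 0}, {"slide": [5.04, -2.95, 0], "rot": [0, 0, 0], "grip": 0}, {"slide": [5.22, -3.74, 0], "rot": [0, 0, 0], "grip": 0}, {"slide": [5.25, -4.55, 0], "rot": [0, 0, 0], "grip": 0}, {"slide": [5.25, -5.35, 0], "rot": [0, 0, 0], "grip": 0}, {"slide": [5.22, -6.16, 0], "rot": [0, 0, 0], "grip": 0}, {"slide": [5.04, -6.95, 0], "rot": [0, 0, 0], "grip": 0}, {"slide": [4.71, -7.69, 0], "rot": [0, 0, 0], "grip": 0}, {"slide": [4.25, -8.35, 0], "rot": [0, 0, 0], "grip": 0}, {"slide": [3.72, -8.96, 0], "rot": [0, 0, 0], "grip": 0}, {"slide": [3.11, -9.49, 0], "rot": [0, 0, 0], "grip": 0}, {"slide": [2.41, -9.88, 0], "rot": [0, 0, 0], "grip": 0}, {"slide": [1.64, -10.14, 0], "rot": [0, 0, 0], "grip": 0}, {"slide": [0.84, -10.24, 0], "rot": [0, 0, 0], "grip": 0}]
end [-53.38571115   8.08450537]
```

Request:
jog_arm([
  {"slide": [0.84, 0.34, 0], "rot": [0, 0, 0], "grip": 0},
  {"slide": [1.64, 0.24, 0], "rot": [0, 0, 0], "grip": 0},
  {"slide": [2.41, -0.02, 0], "rot": [0, 0, 0], "grip": 0},
  {"slide": [3.11, -0.41, 0], "rot": [0, 0, 0], "grip": 0},
  {"slide": [3.72, -0.94, 0], "rot": [0, 0, 0], "grip": 0},
  {"slide": [4.25, -1.55, 0], "rot": [0, 0, 0], "grip": 0},
  {"slide": [4.71, -2.21, 0], "rot": [0, 0, 0], "grip": 0},
  {"slide": [5.04, -2.95, 0], "rot": [0, 0, 0], "grip": 0},
  {"slide": [5.22, -3.74, 0], "rot": [0, 0, 0], "grip": 0},
  {"slide": [5.25, -4.55, 0], "rot": [0, 0, 0], "grip": 0},
])

```text
time_s: 8.25
eef_pos: [0.5878, -0.0269, 0.1342]
eef_rot: [-0.002, 0.756, 0.655, 0.001]
force: [2.3, 7.8, 4.0]
opening: 0.0001
```

```bash
python3 look.py e3 100 140
```

```text
[ 0.58783618 -0.02685701  0.1341704 ] [2.28952929 7.77585318 3.99409296] 8.25
shk mm 1.8595275291897506 54.9992501106787
```

View pics/e3.png

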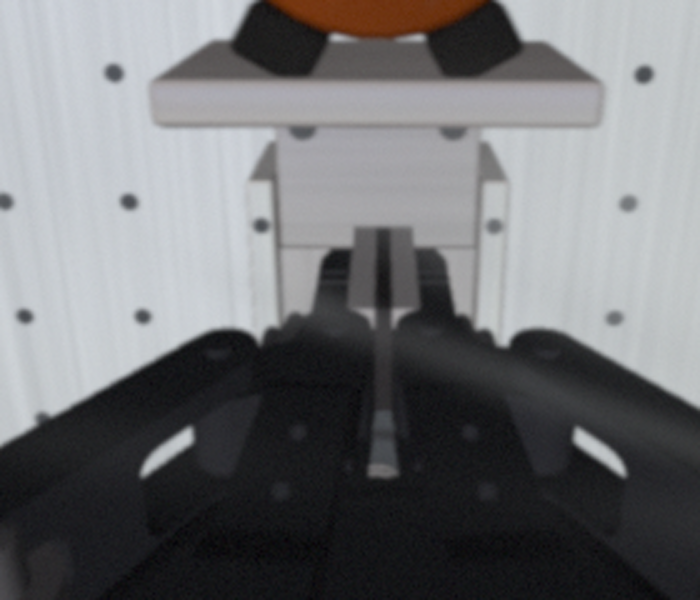

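Request:
jog_arm([
  {"slide": [0.0, -0.8, -0.05], "rot": [0, 0, 0], "grip": 0},
  {"slide": [-0.03, -1.61, -0.05], "rot": [0, 0, 0], "grip": 0},
  {"slide": [-0.21, -2.4, -0.05], "rot": [0, 0, 0], "grip": 0},
  {"slide": [-0.54, -3.14, -0.05], "rot": [0, 0, 0], "grip": 0},
  {"slide": [-1.0, -3.8, -0.05], "rot": [0, 0, 0], "grip": 0},
  {"slide": [-1.53, -4.41, -0.05], "rot": [0, 0, 0], "grip": 0},
  {"slide": [-2.14, -4.94, -0.05], "rot": [0, 0, 0], "grip": 0},
  {"slide": [-2.84, -5.33, -0.05], "rot": [0, 0, 0], "grip": 0},
  {"slide": [-3.61, -5.59, -0.05], "rot": [0, 0, 0], "grip": 0},
  {"slide": [-4.41, -5.69, -0.05], "rot": [0, 0, 0], "grip": 0},
  {"slide": [-5.22, -5.69, -0.05], "rot": [0, 0, 0], "grip": 0},
])

```text
time_s: 9.4
eef_pos: [0.5237, -0.0741, 0.1345]
eef_rot: [-0.001, 0.756, 0.654, -0.001]
force: [-3.5, 0.7, -0.0]
opening: 0.0002
```

```bash
python3 look.py e4 180 120
```

```text
[ 0.5237473  -0.07406586  0.13449046] [-3.54354447  0.69574626 -0.02792088] 9.4
shk mm -54.68584528564046 -1.0277030847753854
```

View pics/e4.png

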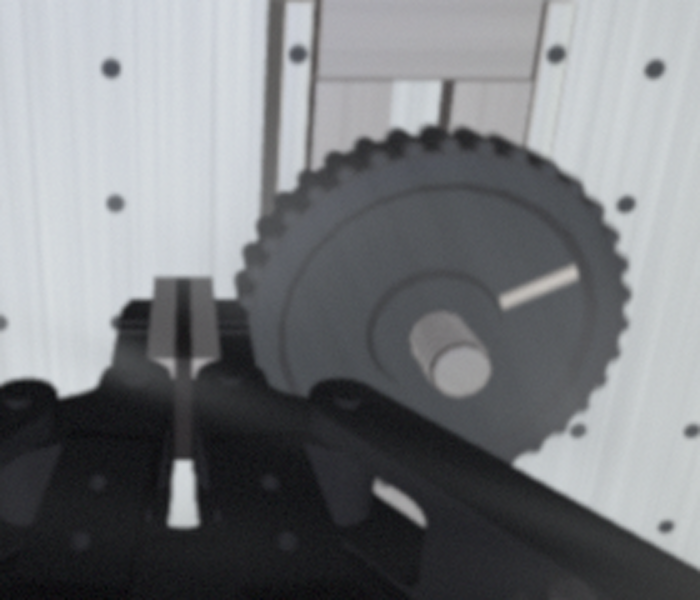

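```bash
python3 - <<'E'
from path import *
P=olap(41.2,11,11.7,7,7,off=(-.5,.3))
i=np.argmax((P[:,0]<-50)&(P[:,1]<0)); L=np.vstack([[(-53.4,0)],P[i:],P[:i],[(-53.4,0)]])
d=np.r_[0,np.cumsum(np.hypot(*np.diff(L,axis=0).T))];print(d[-1])
N=42;s=np.linspace(0,d[-1],N+1)
Q=np.c_[np.interp(s,d,L[:,0]),np.interp(s,d,L[:,1])]
import json
for k0 in (0,14,28):
    q0=np.round(Q[k0],1); print(k0,q0)
    print(json.dumps([{"slide":[round((q[1]-q0[1])/10,2),round((q[0]-q0[0])/10,2),-0.05],"rot":[0,0,0],"grip":0} for q in Q[k0+1:k0+15]]))
E
```

```text
339.553866574367
0 [-53.4   0. ]
[{"slide": [-0.81, 0.0, -0.05], "rot": [0, 0, 0], "grip": 0}, {"slide": [-1.61, 0.11, -0.05], "rot": [0, 0, 0], "grip": 0}, {"slide": [-2.37, 0.37, -0.05], "rot": [0, 0, 0], "grip": 0}, {"slide": [-3.07, 0.77, -0.05], "rot": [0, 0, 0], "grip": 0}, {"slide": [-3.68, 1.3, -0.05], "rot": [0, 0, 0], "grip": 0}, {"slide": [-4.21, 1.92, -0.05], "rot": [0, 0, 0], "grip": 0}, {"slide": [-4.67, 2.58, -0.05], "rot": [0, 0, 0], "grip": 0}, {"slide": [-4.99, 3.32, -0.05], "rot": [0, 0, 0], "grip": 0}, {"slide": [-5.16, 4.11, -0.05], "rot": [0, 0, 0], "grip": 0}, {"slide": [-5.19, 4.92, -0.05], "rot": [0, 0, 0], "grip": 0}, {"slide": [-5.19, 5.72, -0.05], "rot": [0, 0, 0], "grip": 0}, {"slide": [-5.15, 6.53, -0.05], "rot": [0, 0, 0], "grip": 0}, {"slide": [-4.97, 7.32, -0.05], "rot": [0, 0, 0], "grip": 0}, {"slide": [-4.64, 8.05, -0.05], "rot": [0, 0, 0], "grip": 0}]
14 [ 27.1 -46.4]
[{"slide": [0.47, 0.66, -0.05], "rot": [0, 0, 0], "grip": 0}, {"slide": [1.0, 1.27, -0.05], "rot": [0, 0, 0], "grip": 0}, {"slide": [1.62, 1.79, -0.05], "rot": [0, 0, 0], "grip": 0}, 
[... 857 characters left out ...]
0], "grip": 0}, {"slide": [0.52, -3.14, -0.05], "rot": [0, 0, 0], "grip": 0}, {"slide": [0.48, -3.95, -0.05], "rot": [0, 0, 0], "grip": 0}, {"slide": [0.3, -4.74, -0.05], "rot": [0, 0, 0], "grip": 0}, {"slide": [-0.03, -5.47, -0.05], "rot": [0, 0, 0], "grip": 0}, {"slide": [-0.5, -6.13, -0.05], "rot": [0, 0, 0], "grip": 0}, {"slide": [-1.03, -6.74, -0.05], "rot": [0, 0, 0], "grip": 0}, {"slide": [-1.65, -7.26, -0.05], "rot": [0, 0, 0], "grip": 0}, {"slide": [-2.35, -7.66, -0.05], "rot": [0, 0, 0], "grip": 0}, {"slide": [-3.12, -7.9, -0.05], "rot": [0, 0, 0], "grip": 0}, {"slide": [-3.92, -8.0, -0.05], "rot": [0, 0, 0], "grip": 0}, {"slide": [-4.73, -8.0, -0.05], "rot": [0, 0, 0], "grip": 0}]
```

Request:
jog_arm([
  {"slide": [-0.81, 0.0, -0.05], "rot": [0, 0, 0], "grip": 0},
  {"slide": [-1.61, 0.11, -0.05], "rot": [0, 0, 0], "grip": 0},
  {"slide": [-2.37, 0.37, -0.05], "rot": [0, 0, 0], "grip": 0},
  {"slide": [-3.07, 0.77, -0.05], "rot": [0, 0, 0], "grip": 0},
  {"slide": [-3.68, 1.3, -0.05], "rot": [0, 0, 0], "grip": 0},
  {"slide": [-4.21, 1.92, -0.05], "rot": [0, 0, 0], "grip": 0},
  {"slide": [-4.67, 2.58, -0.05], "rot": [0, 0, 0], "grip": 0},
  {"slide": [-4.99, 3.32, -0.05], "rot": [0, 0, 0], "grip": 0},
  {"slide": [-5.16, 4.11, -0.05], "rot": [0, 0, 0], "grip": 0},
  {"slide": [-5.19, 4.92, -0.05], "rot": [0, 0, 0], "grip": 0},
  {"slide": [-5.19, 5.72, -0.05], "rot": [0, 0, 0], "grip": 0},
  {"slide": [-5.15, 6.53, -0.05], "rot": [0, 0, 0], "grip": 0},
  {"slide": [-4.97, 7.32, -0.05], "rot": [0, 0, 0], "grip": 0},
  {"slide": [-4.64, 8.05, -0.05], "rot": [0, 0, 0], "grip": 0},
])

```text
time_s: 10.85
eef_pos: [0.5995, -0.1308, 0.1354]
eef_rot: [0.0, 0.756, 0.654, 0.0]
force: [-0.5, -2.0, -0.1]
opening: 0.0003
```

```bash
python3 look.py f1 100 80
```

```text
[ 0.59952946 -0.13078864  0.1354272 ] [-0.47587544 -2.01783499 -0.0886695 ] 10.85
shk mm 28.540511865372178 -46.130501961150486
```

View pics/f1.png

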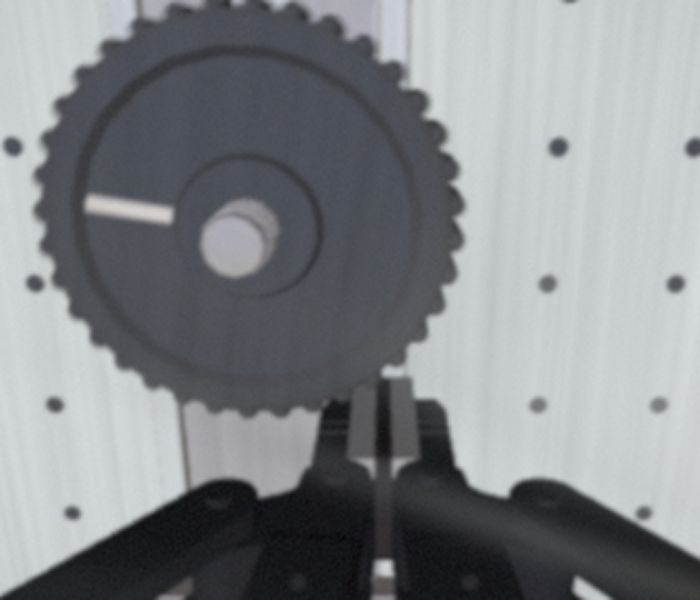

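Request:
jog_arm([
  {"slide": [0.47, 0.66, -0.05], "rot": [0, 0, 0], "grip": 0},
  {"slide": [1.0, 1.27, -0.05], "rot": [0, 0, 0], "grip": 0},
  {"slide": [1.62, 1.79, -0.05], "rot": [0, 0, 0], "grip": 0},
  {"slide": [2.32, 2.19, -0.05], "rot": [0, 0, 0], "grip": 0},
  {"slide": [3.09, 2.43, -0.05], "rot": [0, 0, 0], "grip": 0},
  {"slide": [3.89, 2.53, -0.05], "rot": [0, 0, 0], "grip": 0},
  {"slide": [4.7, 2.53, -0.05], "rot": [0, 0, 0], "grip": 0},
  {"slide": [5.51, 2.53, -0.05], "rot": [0, 0, 0], "grip": 0},
  {"slide": [6.31, 2.42, -0.05], "rot": [0, 0, 0], "grip": 0},
  {"slide": [7.07, 2.16, -0.05], "rot": [0, 0, 0], "grip": 0},
  {"slide": [7.77, 1.76, -0.05], "rot": [0, 0, 0], "grip": 0},
  {"slide": [8.38, 1.23, -0.05], "rot": [0, 0, 0], "grip": 0},
  {"slide": [8.91, 0.61, -0.05], "rot": [0, 0, 0], "grip": 0},
  {"slide": [9.37, -0.05, -0.05], "rot": [0, 0, 0], "grip": 0},
])

```text
time_s: 12.3
eef_pos: [0.6124, -0.0355, 0.1366]
eef_rot: [-0.0, 0.756, 0.655, 0.002]
force: [4.3, 2.2, 2.7]
opening: 0.0003
```

Request:
jog_arm([
  {"slide": [0.32, -0.74, -0.05], "rot": [0, 0, 0], "grip": 0},
  {"slide": [0.49, -1.53, -0.05], "rot": [0, 0, 0], "grip": 0},
  {"slide": [0.52, -2.34, -0.05], "rot": [0, 0, 0], "grip": 0},
  {"slide": [0.52, -3.14, -0.05], "rot": [0, 0, 0], "grip": 0},
  {"slide": [0.48, -3.95, -0.05], "rot": [0, 0, 0], "grip": 0},
  {"slide": [0.3, -4.74, -0.05], "rot": [0, 0, 0], "grip": 0},
  {"slide": [-0.03, -5.47, -0.05], "rot": [0, 0, 0], "grip": 0},
  {"slide": [-0.5, -6.13, -0.05], "rot": [0, 0, 0], "grip": 0},
  {"slide": [-1.03, -6.74, -0.05], "rot": [0, 0, 0], "grip": 0},
  {"slide": [-1.65, -7.26, -0.05], "rot": [0, 0, 0], "grip": 0},
  {"slide": [-2.35, -7.66, -0.05], "rot": [0, 0, 0], "grip": 0},
  {"slide": [-3.12, -7.9, -0.05], "rot": [0, 0, 0], "grip": 0},
  {"slide": [-3.92, -8.0, -0.05], "rot": [0, 0, 0], "grip": 0},
  {"slide": [-4.73, -8.0, -0.05], "rot": [0, 0, 0], "grip": 0},
])

```text
time_s: 13.7
eef_pos: [0.5234, -0.074, 0.1358]
eef_rot: [-0.001, 0.756, 0.654, -0.001]
force: [-4.9, 2.7, 2.7]
opening: 0.0
```

```bash
python3 look.py f2 180 120
```

```text
[ 0.52336247 -0.07396236  0.13582085] [-4.8665354   2.73122882  2.70703906] 13.7
shk mm -55.08164830296726 -0.9812528474882377
```

View pics/f2.png

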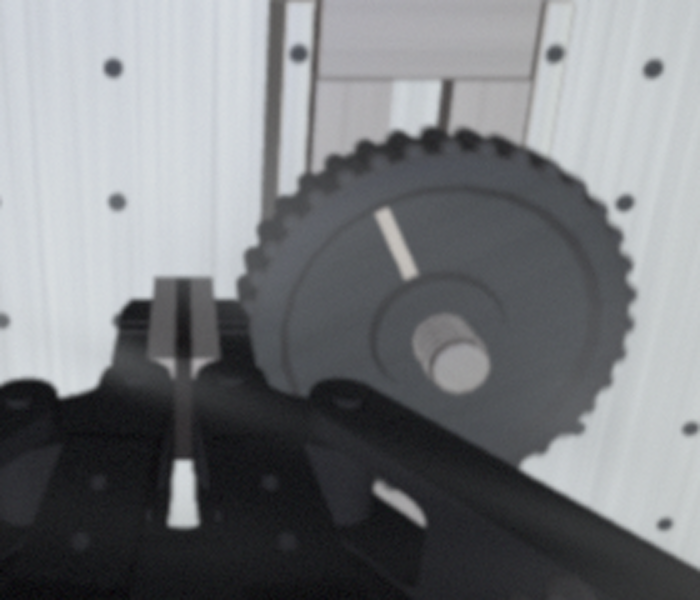

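Request:
jog_arm([
  {"slide": [-0.81, 0.0, -0.1], "rot": [0, 0, 0], "grip": 0},
  {"slide": [-1.61, 0.11, -0.1], "rot": [0, 0, 0], "grip": 0},
  {"slide": [-2.37, 0.37, -0.1], "rot": [0, 0, 0], "grip": 0},
  {"slide": [-3.07, 0.77, -0.1], "rot": [0, 0, 0], "grip": 0},
  {"slide": [-3.68, 1.3, -0.1], "rot": [0, 0, 0], "grip": 0},
  {"slide": [-4.21, 1.92, -0.1], "rot": [0, 0, 0], "grip": 0},
  {"slide": [-4.67, 2.58, -0.1], "rot": [0, 0, 0], "grip": 0},
  {"slide": [-4.99, 3.32, -0.1], "rot": [0, 0, 0], "grip": 0},
  {"slide": [-5.16, 4.11, -0.1], "rot": [0, 0, 0], "grip": 0},
  {"slide": [-5.19, 4.92, -0.1], "rot": [0, 0, 0], "grip": 0},
  {"slide": [-5.19, 5.72, -0.1], "rot": [0, 0, 0], "grip": 0},
  {"slide": [-5.15, 6.53, -0.1], "rot": [0, 0, 0], "grip": 0},
  {"slide": [-4.97, 7.32, -0.1], "rot": [0, 0, 0], "grip": 0},
  {"slide": [-4.64, 8.05, -0.1], "rot": [0, 0, 0], "grip": 0},
])

```text
time_s: 15.15
eef_pos: [0.5996, -0.1308, 0.1375]
eef_rot: [0.001, 0.756, 0.654, 0.001]
force: [-0.8, -2.7, 1.2]
opening: 0.0002
```

```bash
python3 look.py g1 100 80
```

```text
[ 0.59959108 -0.1308056   0.13752706] [-0.75871496 -2.74890689  1.2023174 ] 15.15
shk mm 28.60394759206431 -46.13831415438094
```

View pics/g1.png

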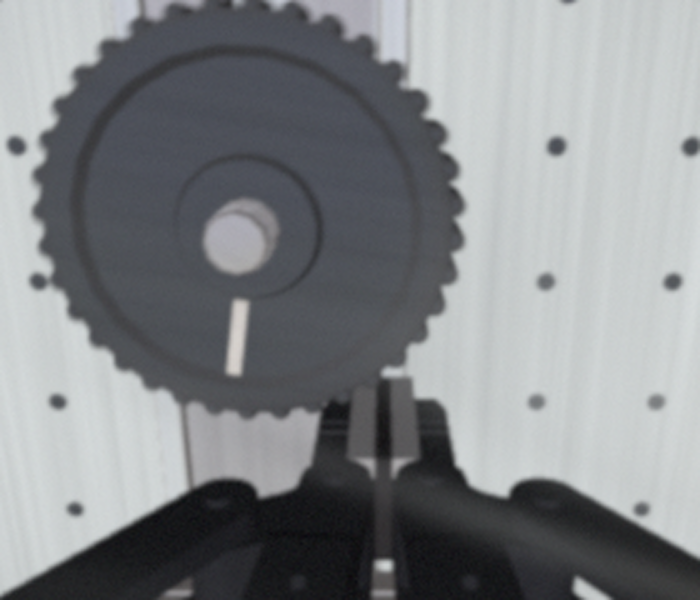

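Request:
jog_arm([
  {"slide": [0.47, 0.66, -0.05], "rot": [0, 0, 0], "grip": 0},
  {"slide": [1.0, 1.27, -0.05], "rot": [0, 0, 0], "grip": 0},
  {"slide": [1.62, 1.79, -0.05], "rot": [0, 0, 0], "grip": 0},
  {"slide": [2.32, 2.19, -0.05], "rot": [0, 0, 0], "grip": 0},
  {"slide": [3.09, 2.43, -0.05], "rot": [0, 0, 0], "grip": 0},
  {"slide": [3.89, 2.53, -0.05], "rot": [0, 0, 0], "grip": 0},
  {"slide": [4.7, 2.53, -0.05], "rot": [0, 0, 0], "grip": 0},
  {"slide": [5.51, 2.53, -0.05], "rot": [0, 0, 0], "grip": 0},
  {"slide": [5.51, 5, -0.05], "rot": [0, 0, 0], "grip": 0},
  {"slide": [5.51, 5, -4], "rot": [0, 0, 0], "grip": 0},
  {"slide": [3, 5, -7], "rot": [0, 0, 0], "grip": 0},
  {"slide": [-2, 5, -7], "rot": [0, 0, 0], "grip": 0},
  {"slide": [-7, 5, -7], "rot": [0, 0, 0], "grip": 0},
  {"slide": [-7, 5, -7], "rot": [0, 0, 0], "grip": 0},
  {"slide": [-7, 5, -7], "rot": [0, 0, 0], "grip": 0},
])

```text
time_s: 16.7
eef_pos: [0.6374, -0.207, 0.2068]
eef_rot: [-0.001, 0.757, 0.654, 0.001]
force: [0.8, 0.5, 1.0]
opening: -0.0002
```

```bash
python3 look.py g2 60 20
```

```text
[ 0.63738077 -0.20703239  0.20683183] [0.81107607 0.5275222  0.99313634] 16.7
shk mm 77.07644255580131 -116.06248649572301
```

View pics/g2.png

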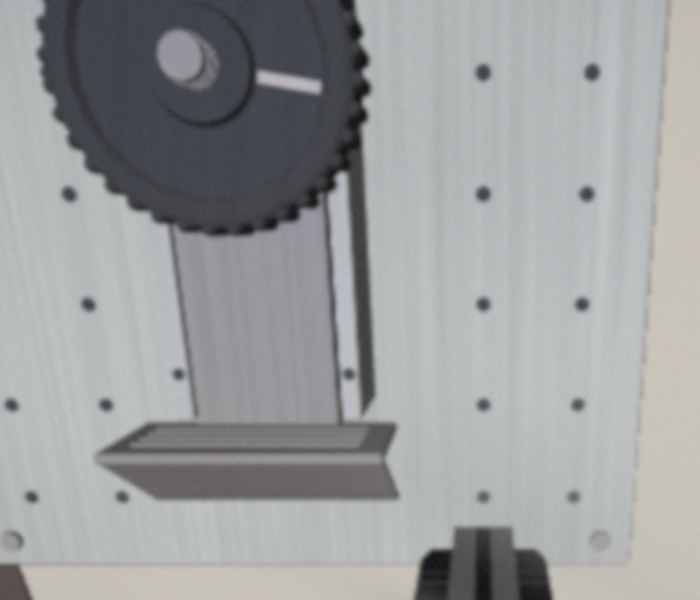

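```bash
python3 - <<'E'
from h import *
c=optics.calibration('wrist')
cr=lambda u,v:((u+.5)/2.5+60-.5,(v+.5)/2.5+20-.5)
W=np.array([.578,-.081])
for uv,z in [((97,458),.154),((385,458),.154),((152,424),.122),((397,424),.122),((240,230),.149),((181,55),.161)]:
    d=ray('wrist',cr(*uv),z,c)[:2]-W; print(uv,1e3*(d@[.9894,-.1454]),1e3*(d@[.1454,.9894]))
E
```

```text
(97, 458) -42.551900311942326 -107.94898664373991
(385, 458) 46.007945847866566 -107.70338206418654
(152, 424) -40.50115810261382 -106.62197614388101
(397, 424) 45.82229277338994 -106.38462742123703
(240, 230) 6.796059268939205 -40.76156176170195
(181, 55) 0.6835486397132678 1.0571461361769856
```

Request:
jog_arm([
  {"slide": [2, -3.8, 0], "rot": [0, 0, 0], "grip": 0},
  {"slide": [4, -7.7, 0], "rot": [0, 0, 0], "grip": 0},
  {"slide": [4, -7.7, 0], "rot": [0, 0, 0], "grip": 0},
  {"slide": [4, -7.7, 0], "rot": [0, 0, 0], "grip": 0},
  {"slide": [4, -7.7, 1], "rot": [0, 0, 0], "grip": 0},
])

```text
time_s: 17.25
eef_pos: [0.5696, -0.1561, 0.1991]
eef_rot: [0.002, 0.756, 0.655, 0.001]
force: [1.0, 0.0, 0.1]
opening: 0.0
```

```bash
python3 look.py g3 110 70
```

```text
[ 0.56959471 -0.15613151  0.19912001] [0.99500797 0.04020769 0.06298584] 17.25
shk mm 2.607925589867238 -75.55724421837024
```

View pics/g3.png

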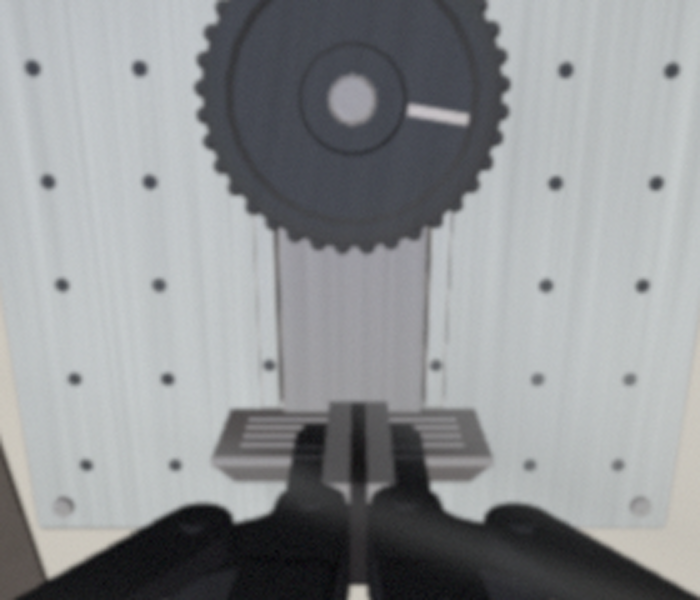

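Request:
jog_arm([
  {"slide": [0, 0, 3], "rot": [0, 0, 0], "grip": 0},
  {"slide": [0, 0, 5.5], "rot": [0, 0, 0], "grip": 0},
  {"slide": [0, 0, 6.2], "rot": [0, 0, 0], "grip": 0},
  {"slide": [0, 0, 6.2], "rot": [0, 0, 0], "grip": 0},
  {"slide": [-1, 0, 6.2], "rot": [0, 0, 0], "grip": 0},
  {"slide": [-1.8, 0, 6.2], "rot": [0, 0, 0], "grip": 0},
  {"slide": [-2.3, 0, 6.2], "rot": [0, 0, 0], "grip": 0},
  {"slide": [-2.7, 0, 6.2], "rot": [0, 0, 0], "grip": 0},
])

```text
time_s: 18.1
eef_pos: [0.5643, -0.184, 0.1366]
eef_rot: [0.001, 0.756, 0.654, 0.001]
force: [1.7, 1.9, 0.8]
opening: 0.0
```

Request:
jog_arm([
  {"slide": [-0.5, 0, 0], "rot": [0, 0, 0], "grip": 0},
  {"slide": [-1, 0, 0], "rot": [0, 0, 0], "grip": 0},
  {"slide": [-1.5, 0, 0], "rot": [0, 0, 0], "grip": 0},
  {"slide": [-2, 0, 0], "rot": [0, 0, 0], "grip": 0},
  {"slide": [-2.5, 0, 0], "rot": [0, 0, 0], "grip": 0},
  {"slide": [-2.9, 0, 0], "rot": [0, 0, 0], "grip": 0},
  {"slide": [-3.3, 0, 0], "rot": [0, 0, 0], "grip": 0},
  {"slide": [-3.6, 0, 0], "rot": [0, 0, 0], "grip": 0},
  {"slide": [-3.8, 0, 0], "rot": [0, 0, 0], "grip": 0},
  {"slide": [-4, 0, 0], "rot": [0, 0, 0], "grip": 0},
  {"slide": [-4, 0, 0], "rot": [0, 0, 0], "grip": 0},
])

```text
time_s: 19.2
eef_pos: [0.5577, -0.2211, 0.1353]
eef_rot: [-0.001, 0.756, 0.655, 0.002]
force: [2.1, 6.9, 3.0]
opening: -0.0
```

```bash
python3 look.py h1 110 70
```

```text
[ 0.55765561 -0.22107267  0.13529332] [2.08021264 6.88742907 3.04681069] 19.2
shk mm 0.23783076735312583 -141.54597267407974
```

View pics/h1.png

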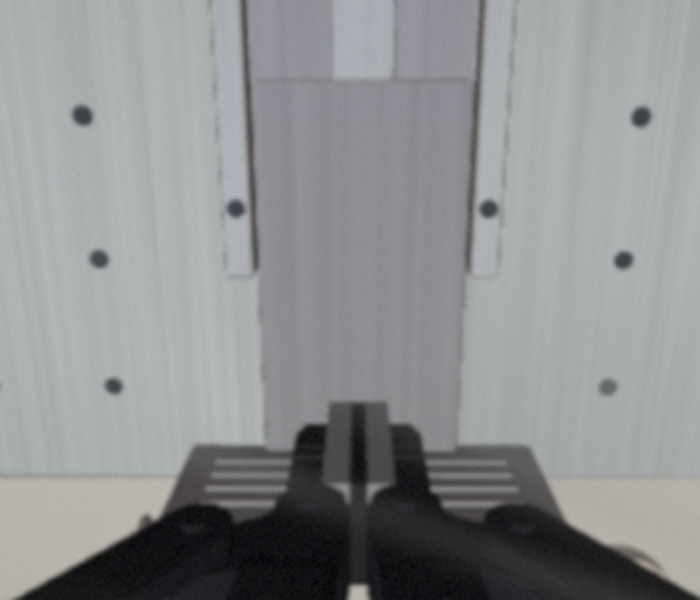

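Request:
jog_arm([
  {"slide": [-0.2, 0, 0], "rot": [0, 0, 0], "grip": 0},
  {"slide": [-0.3, 0, 0], "rot": [0, 0, 0], "grip": 0},
  {"slide": [-0.3, 0, 0], "rot": [0, 0, 0], "grip": 0},
])

```text
time_s: 19.55
eef_pos: [0.5576, -0.2211, 0.1353]
eef_rot: [-0.003, 0.755, 0.655, 0.004]
force: [2.4, 13.3, 4.6]
opening: -0.0
```

Request:
jog_arm([
  {"slide": [0.5, 0, 0], "rot": [0, 0, 0], "grip": 0},
  {"slide": [1.5, 0, 0], "rot": [0, 0, 0], "grip": 0},
  {"slide": [3, 0, 0], "rot": [0, 0, 0], "grip": 0},
  {"slide": [3.3, 0, -2], "rot": [0, 0, 0], "grip": 0},
  {"slide": [3.3, 0, -6], "rot": [0, 0, 0], "grip": 0},
  {"slide": [3.3, 0, -10], "rot": [0, 0, 0], "grip": 0},
  {"slide": [3.3, -4, -12], "rot": [0, 0, 0], "grip": 0},
  {"slide": [0, -8, -12], "rot": [0, 0, 0], "grip": 0},
  {"slide": [-4, -12, -12], "rot": [0, 0, 0], "grip": 0},
  {"slide": [-7, -16, -12], "rot": [0, 0, 0], "grip": 0},
  {"slide": [-10, -20, -12], "rot": [0, 0, 0], "grip": 0},
  {"slide": [-10, -20, -12], "rot": [0, 0, 0], "grip": 0},
  {"slide": [-10, -20, -12], "rot": [0, 0, 0], "grip": 0},
  {"slide": [-10, -20, -12], "rot": [0, 0, 0], "grip": 0},
])

```text
time_s: 20.95
eef_pos: [0.3456, -0.2956, 0.2553]
eef_rot: [0.0, 0.756, 0.655, 0.0]
force: [0.6, -0.4, -0.5]
opening: 0.0002
```

```bash
python3 - <<'E'
from h import *
import cv2
o=ctrl.get_obs(); print(o['eef_pos'],o['force'],o['time_s'])
im=optics.read_camera("top")[:,:,::-1]; cv2.imwrite("pics/z_top.png",im)
cv2.imwrite("pics/z_topc.png",cv2.resize(im[90:270,170:400],None,fx=3.3,fy=3.3,interpolation=cv2.INTER_CUBIC))
E
```

```text
[ 0.34559001 -0.29563401  0.25532661] [ 0.59076352 -0.4353386  -0.50386032] 20.95
```

View pics/z_topc.png

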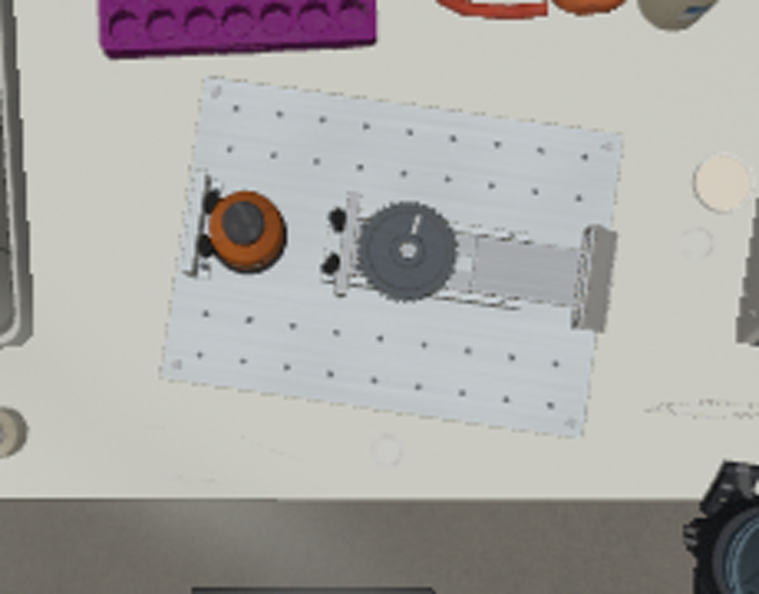

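View pics/z_top.png

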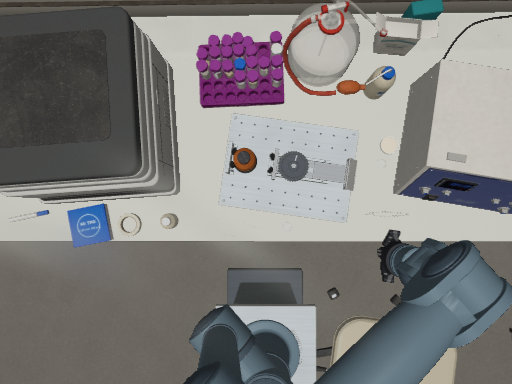

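```bash
python3 -c "
from rig import ctrl; print(ctrl.close_job())"
```

```text
the job is handed in; nothing more can be done
None
```

I loosened the wheel to about 3 turns, pushed the bar back to its stop, and handed the job in at about 21 s. `close_job()` gave no verdict, so the results below are my own readings.

- **Wheel:** I rolled it counter-clockwise with the outside of the shut fingers running round the rim. I counted turns by the white line in the wrist images, from about 0.4 rad at the start to about 18.7 rad. That is inside the required 15.7 to 22.6 rad. I did not measure the rise of the wheel separately.
- **Bar:** The fingertip stopped about 44.5 mm of bar travel along, and pressing further raised the force from 7 to 13 N with no movement, so the bar is at its stop. During the turning, wrist views up to 2.3 turns and a last look just before the push showed it still closed.
- **Bottle and other things:** In the last top picture the bottle stands at the same pixel as at the start. The small bottle, tape roll and forceps also look unmoved. The dish is clear and hard to pick out, but nothing near it changed.
- **Robot:** It is clear of everything, with forces back to noise level.

**What disagreed:**
- The fingers touched the rim about 11.7 mm from their centre line on the broad side; I had expected 14.5 mm, then 7 mm.
- This cost one brief loss of contact in the first quarter turn. It also gave an overpress of about 7 N (5 mm past contact) on one side before I corrected the path.

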